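# Feed a test sled along the fence into a withstand-voltage test fixture

## Robot

A 6-joint arm with a two-finger parallel gripper is mounted at the origin on the work surface. World frame = base frame: x ahead of the robot, y to its left, z up, the work surface at z = 0. Lengths are in mm, angles in degrees, forces in N, time in s.
With the tool pointing down it reaches from about 225 to 875 mm from the base axis. Payload 3.4 kg.
Tool frame: the origin (TCP) lies between the finger pads; the fingertips stand tip_extent ahead of it and the grasp point (between the pads) is the TCP (tip_extent is the distance from the TCP to the fingertips, in mm); z points along the fingers, y is the line along which they close (so a half turn about z gives the same grasp; the last joint's range is limited). The gripper opens to 85 mm and grips with 20 to 120 N. Pads are 22 mm wide; open, the fingers measure 114 mm over their backs; the gripper's body (76 mm by 85 mm) begins 54 mm behind the grasp point. The pads swing forward as they close: fully open they stand 13 mm farther back than shut.
Start: joints at [-74.943, 15.808, 86.224, -0, 77.962, -6.933], TCP at [215.308, -533.201, 250.328] pointing down, gripper open.
Joint ranges: [-165.64, 165.64], [-43.16, 119.46], [12.63, 154.43], [-67.54, 247.53], [6.08, 155.33], [-154.97, 154.97]. Speed limits (degrees/s): [147.25, 147.25, 180, 180, 180, 180].

## Interface

Orientations are given as [roll, pitch, yaw] about the fixed x, y, z axes, in that order (R = Rz(yaw) Ry(pitch) Rx(roll)).
In Python, from workcell import state, read_camera, camera_info, sign_off, tip_extent gives the robot as it stands. The module is installed in compiled form; this text tells all that it offers.
- The arm moves only by the tool drive_tool, never from a script. Its argument "deltas" is a list of rows, each an object of numbers: "tx", "ty", "tz": the shift along the tool's x, y, z in mm; "turn": the turn about the tool's z in degrees; "fingers": the closure, from 0 (fully open) to 1 (shut). A call has 1 to 20 rows; each row is the pose to reach, as a shift and turn from the pose commanded when the call began, along the tool's axes at that moment; what a row does not reach only later rows make up. A row lasts 1/12 s, in which the tool goes at most 41.7 mm and 7.16 degrees, less where a joint would pass 70% of its speed; a pose out of reach is approached as far as the arm can. A call with a gripper value outside its range is refused whole. The fingers move at their own pace and stop on an object; the grip force is fixed at half the most. Time passes only in rows, so rows that repeat a pose let the fingers close. It gives the time, the measured TCP pose, the force, the opening and the grip force at its end, in the units of the state.
- state(): the state, without advancing time (a new reading comes with each control period).
- read_camera(name): name is "scene" or "side" or "wrist"; returns the picture (384x512x3 uint8, blue, green, red); there is no depth.
- camera_info(name): a dict with "fx", "fy", "cx", "cy" (pixels), "T" (4x4, takes a point from camera to world coordinates); the wrist camera has in their place "T_tool_cam" (4x4, takes a point from camera to tool coordinates, whose origin is the TCP and whose axes are the flange's). Camera axes: x right, y down, z forward; pixel columns grow to the right and rows downward; lengths in mm; the calibration is good to about 2 mm. A picture is of the moment at which its call begins: read the wrist's pose just before it. camera_info takes no time and is no camera call.
- sign_off(): hands the job in; it is judged then, once.
The state is a dict: "time_s": time; "joint_pos": joint angles; "joint_velocities": joint speeds; "joint_efforts": joint torques, N m; "eef_pos": TCP position; "eef_rot": TCP orientation; "ft_force": force on the tool from outside, world axes, zero at the start; "ft_torque": the same for the moment, N m; "finger_gap": finger opening in mm; "grip_force": force on a finger pad.
Only numpy, scipy, OpenCV 4.12 (cv2) and the standard library are available. Lean on these libraries where they do the work, as an engineer would, in place of code of your own. Each camera call takes 0.05 s, during which the arm holds its last target. There are 200 camera calls.

## Task

Take the wooden push stick from its tray and with it bring the test sled square against the fence at the loading end, before the marked line. Then feed the sled along the fence with the stick, keeping its whole edge on the fence once past the line and pressing lightly (no more than 15 N on the fence or on the contact head), until it sits on the head's stop button with the spring plunger clicked into its side notch. Never touch the sled with the gripper or arm, leave the other things on the bench alone, and lay the stick flat back in its tray at the end.

Things in the scene. Friction and masses are not known exactly. Their poses are not given: they have to be found in the camera images.
- fixture: Test fixture fixed to the bench: a grey bed plate 210 (x) x 420 (y) x 10 mm thick; origin at the centre of its underside, on the bench, z up. +y is the feed direction: loading end at -y, contact head at +y, fence along the +x side, plunger on the -x side. A thin dark line crosses the bed at y = 15 mm
- fence_pivot (a point): Point of the fence's guiding face beside its pivot bolt, 12 mm above the bed (axes: the bed's). The fence is an aluminium angle rail, 24 mm tall above the bed; its face looks to -x and runs from 50 mm ahead of here to 275 mm behind, towards -y. Its true line may be up to 2 degrees off the bed's y, either way: not measured, find it by feel or sight. fence_c0: its upright, fence_c2: its pivot bolt
- fence_clamp (a point): Where the fence's clamp stud and black knob (28 mm across, top 22 mm above the bed) would stand with the fence true to the bed: at the loading end, 26 mm behind the guiding face; the real stud (fence_c3) is up to 8 mm off in x
- head: White contact head with the stop button, a block 84 x 46 x 60 mm tall above the bed, fixed on the fixture with its front face at y = 155 mm; it has the fixture's own origin and axes
- stop (a point): Tip of the contact head's round steel stop button (12 mm across), 8 mm above the bed: the sled's front face ends here. The body that carries it is fixed to the fixture
- plunger_tip (a point): Tip of the plunger's upright free-turning steel roller (12 mm across), 8 mm above the bed; unpressed it stands 26 mm to -x of the fixture's origin, 4 mm into the path of the sled's side. In the notch it also draws the sled on to the stop. Its housing, 36 x 36 x 30 mm above the bed, is centred 46 mm to -x
- plunger (a joint): Travel of the spring plunger (m): 0 fully out, 9 mm fully pressed back along the fixture's -x. It pushes with 2.5 N when out and about 4 N when the sled's plain side holds it back some 4 mm; under 1 mm when the sled is home and its roller sits in the notch
- sled: Loose off-white plastic test sled, 70 (x) x 120 (y) x 16 mm thick with a black finned module on top, 50 mm tall in all, 0.4 to 0.8 kg; origin at the centre of its underside. Its front (+y) meets the stop, its +x side runs on the fence. Its -x side tapers over the first 18 mm and has a notch 11 mm wide, 6 mm deep, centred 18.5 mm ahead of the middle, which meets the plunger at the stop
- sled_corner (a point): Sled's rear corner on the side away from the fence (where the stick's notch hooks on), rounded to 3 mm; 8 mm above its underside
- sled_nose (a point): Middle of the sled's front face, 8 mm above its underside
- stick_grip (a point): Centre of the push stick's upright grip, a blade 54 mm long (along the stick's x), 16 mm thick (y), from 10 to 61 mm above the stick's sole; this point is 38 mm above the sole. x points to the nose, z up. The stick is wooden, about 0.14 kg, a flat bar 24 mm wide and 10 mm thick reaching 61 mm behind this point
- stick_notch (a point): Bottom of the 120-degree V cut in the push stick's nose, 110 mm ahead of the grip along the stick's x, 5 mm above the sole. The two prongs stand 11 mm ahead of it and 40 mm apart, 10 mm thick; pressed on a flat side they touch together
- stick: The push stick as a solid; origin on its sole under the grip
- tray_mid (a point): Centre of the inner floor of the black tray, fixed on the bench: 260 (x) x 110 (y) mm outside, 4 mm walls 14 mm tall, floor 4 mm thick; the stick lies along its x with the grip 25 mm to -x of this point, nose to +x
- meter_mid (a point): Hand-held multimeter, 82 x 165 x 34 mm, its centre; to be left alone
- driver: Screwdriver lying on the bench beyond the fixture's head end; to be left alone
- tin_mid (a point): Open steel tin, 100 x 75 x 35 mm, its centre; to be left alone

How it is judged (in metres and radians):
On the way, in this order (a step that is already met when the one before it is completed fails the run):
1. the push stick has brought the sled's whole edge against the fence with its front still before the line (x of each of fence_c2, fence_c3 in the frame of sled below 0.065 m and y of sled_nose in the frame of fixture below 0.015 m and contact force between stick and sled above 0.5 N), for 0.1 s.
2. the sled is home: its front on the stop, its edge along the fence, the plunger in the notch (y of sled_nose in the frame of stop above -0.0025 m and value of joint plunger below 0.0025 m and x of each of fence_c2, fence_c3 in the frame of sled below 0.065 m), for 0.2 s.
At the end, for the whole second after the job is handed in: The sled rests flat on the bed, its front within 2.5 mm of the stop, its edge along the fence (fence's bolt and stud within 4 mm of their place beside a flush sled), the plunger in the notch (travel under 2.5 mm); the stick lies flat and still on the tray's floor (all of step 2 and angle between sled's own z axis and vertical below 0.05 rad and linear speed of each of sled, stick below 0.01 m/s and x of stick_grip in the frame of tray_mid between -0.075 and 0.075 m and y of stick_grip in the frame of tray_mid between -0.04 and 0.04 m and height (world z) of stick_grip below 0.046 m and angle between stick's own z axis and vertical below 0.06 rad); the robot touches nothing.
It fails at once if past the line, the sled's edge leaves the fence: the fence's line, taken at its pivot bolt and its clamp stud, is more than 4 mm off the sled's edge (y of sled_nose in the frame of fixture above 0.02 m and x of any of fence_c2, fence_c3 in the frame of sled above 0.065 m).
It fails at once if the sled is pressed on the fence rail (its upright) with more than 15 N (contact force between sled and fence_c0 above 15 N).
It fails at once if the sled is pressed on the contact head with more than 15 N (contact force between sled and head above 15 N).
It fails at once if the gripper or arm touches the sled (contact force between any of the fingers, the arm and sled above 0.5 N).
It fails at once if a bystander is moved by more than 20 mm (distance of any of meter_mid, driver, tin_mid from where it was at the start of the episode above 0.02 m).
It also fails if it takes over 72 s, if anything falls off the work surface, if the arm or the gripper's body presses on something with over 40 N, if the wrist force passes 120 N, or if a joint passes its speed limit or range.

## Working session

There is one attempt and no reset: what is moved stays moved. The work goes in short steps, Python scripts to look and compute and a tool call to move; the robot and the scene stay as the last step left them, time stands still between calls to the robot, and variables do not carry over. Pictures are saved under pics/ and viewed, at most 10 in all, crops included, and the job is handed in when it is done.

Besides the shell and the picture viewer there is one more tool, called after ">>>" by a JSON object that holds its "fn" and its "kwargs", one argument or row to a line. drive_tool: Moves the arm, as the interface text tells. Its arguments: {"type":"object","properties":{"deltas":{"type":"array","items":{"type":"object","properties":{"tx":{"type":"number"},"ty":{"type":"number"},"tz":{"type":"number"},"turn":{"type":"number"},"fingers":{"type":"number"}}}}},"required":["deltas"]}

```bash
mkdir -p pics; cat > h.py <<'E'
import numpy as np,cv2
from workcell import *
def ray(name,u,v,z,T=None):
    c=camera_info(name)
    if T is None: T=np.array(c["T"])
    d=T[:3,:3]@np.array([(u-c["cx"])/c["fx"],(v-c["cy"])/c["fy"],1.]); o=T[:3,3]
    return o+d*(z-o[2])/d[2]
def proj(name,p):
    c=camera_info(name);T=np.array(c["T"]);q=T[:3,:3].T@(np.array(p)-T[:3,3])
    return q[0]/q[2]*c["fx"]+c["cx"],q[1]/q[2]*c["fy"]+c["cy"]
E
python3 - <<'E'
from h import *
np.set_printoptions(precision=1,suppress=True)
for n in("scene","side","wrist"):
    im=read_camera(n);cv2.imwrite(f"pics/{n}0.png",im);print(n,camera_info(n))
s=cv2.imread("pics/scene0.png");
cv2.imwrite("pics/scene0b.png",cv2.resize(s,(800,600),interpolation=3))
s=cv2.imread("pics/side0.png");
cv2.imwrite("pics/side0b.png",cv2.resize(s,(800,600),interpolation=3))
print(state(),tip_extent if not callable(tip_extent) else tip_extent())
E
```

```text
scene {'fx': 361.41604933225176, 'fy': 361.41604933225176, 'cx': 260.35999961567035, 'cy': 193.4114358869216, 'T': array([[   0.8,    0.4,   -0.5, 1048.4],
       [   0.6,   -0.5,    0.6, -589.4],
       [  -0. ,   -0.8,   -0.6,  720.4],
       [   0. ,    0. ,    0. ,    1. ]])}
side {'fx': 466.3792276665914, 'fy': 466.3792276665914, 'cx': 251.00021884459554, 'cy': 194.50956798027045, 'T': array([[  -1. ,   -0.2,    0.2,  280.1],
       [  -0.3,    0.6,   -0.7, 1002.5],
       [   0. ,   -0.7,   -0.7,  965.9],
       [   0. ,    0. ,    0. ,    1. ]])}
wrist {'fx': 293.78675803267646, 'fy': 293.78675803267646, 'cx': 256.0220343179673, 'cy': 196.74432276639354, 'T_tool_cam': array([[  -0. ,   -0.9,   -0.3,   84.5],
       [   1. ,   -0. ,    0. ,   -0.3],
       [  -0. ,   -0.3,    0.9, -123.9],
       [   0. ,    0. ,    0. ,    1. ]])}
{'time_s': 0.15, 'joint_pos': array([-74.9,  15.8,  86.3,   0. ,  78. ,  -6.9]), 'joint_velocities': array([-0.1, -0.1, -0.1, -0.1,  0.1, -0. ]), 'joint_efforts': array([  0. , -41.7, -24.6,  -0. ,   0. ,   0. ]), 'eef_pos': array([ 215.2, -532.8,  249.6]), 'eef_rot': array([-179.9,   -0. ,   22. ]), 'ft_force': array([ 0.5, -0.1, -0.2]), 'ft_torque': array([-0.,  0.,  0.]), 'grip_force': 0.0, 'finger_gap': 85.50873608829956} 19.0
```

View pics/scene0b.png

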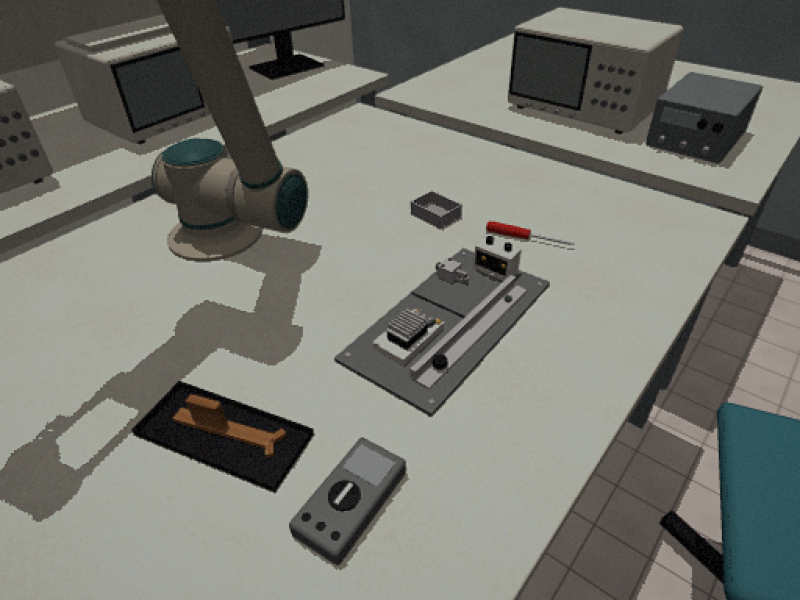

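View pics/side0b.png

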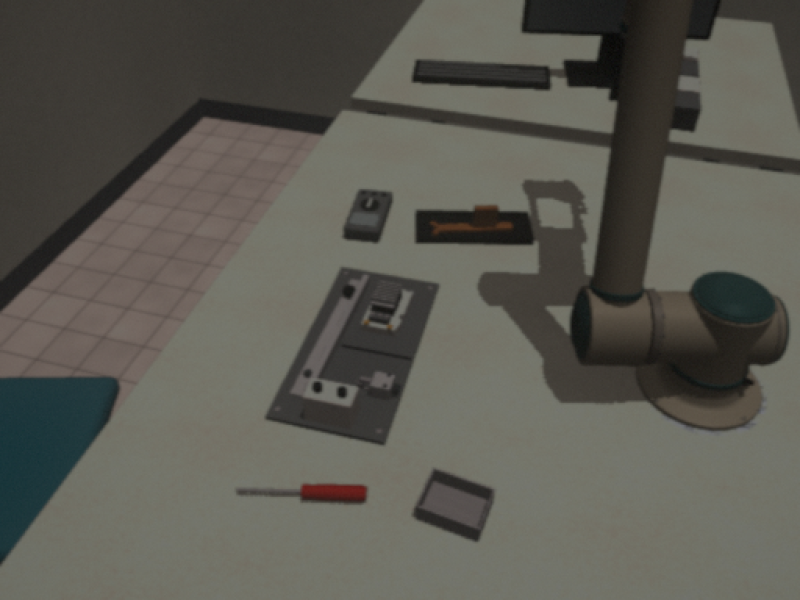

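Scene view (800-px scale): tray corners are near (182,383), (313,432), (276,490), (134,432), and the stick's grip top is near (207,403). Bed corners are near (463,249), (549,285), (431,413), (337,358). The sled sits before the line, close to the fence, and the knob is at (440,361). The side view agrees.

```bash
python3 - <<'E'
from h import *
np.set_printoptions(precision=1,suppress=True)
k=1/1.5625
def pts(n,L,z): 
    for p in L: print(n,z,p,ray(n,(p[0]+.5)*k-.5,(p[1]+.5)*k-.5,z)[:2])
pts("scene",[(463,249),(549,285),(431,413),(337,358)],10)
pts("side",[(387,439),(268,417),(344,268),(439,285)],10)
pts("scene",[(182,383),(313,432),(276,490),(134,432)],14)
pts("side",[(417,210),(530,212),(533,243),(416,243)],14)
im=cv2.imread("pics/wrist0.png")
cv2.imwrite("pics/w0.png",im)
for n in("scene","side"):
    h=cv2.cvtColor(cv2.imread(f"pics/{n}0.png"),cv2.COLOR_BGR2HSV)
    m=cv2.inRange(h,(5,90,40),(20,255,255));m[:, :]=m
    c=[x for x in cv2.findContours(m,0,2)[0] if cv2.contourArea(x)>60]
    for x in c: print(n,cv2.boundingRect(x),cv2.minAreaRect(x))
E
```

```text
scene 10 (463, 249) [500.2 285.7]
scene 10 (549, 285) [709.6 284.7]
scene 10 (431, 413) [ 715.  -122.9]
scene 10 (337, 358) [ 512.1 -125.9]
side 10 (387, 439) [495.9 285.1]
side 10 (268, 417) [701.3 298.1]
side 10 (344, 268) [ 711.4 -118.6]
side 10 (439, 285) [ 507.2 -121.9]
scene 14 (182, 383) [ 349.3 -329.5]
scene 14 (313, 432) [ 595.7 -265.5]
scene 14 (276, 490) [ 626.1 -367.3]
scene 14 (134, 432) [ 376.9 -434.8]
side 14 (417, 210) [ 618.9 -365.5]
side 14 (530, 212) [ 367. -433.]
side 14 (533, 243) [ 343.2 -315.4]
side 14 (416, 243) [ 588.  -241.7]
scene (110, 252, 73, 41) ((146.73753356933594, 271.0556335449219), (71.57566833496094, 21.956321716308594), 20.772254943847656)
side (275, 140, 54, 11) ((301.5399169921875, 144.69866943359375), (9.094949722290039, 52.93727111816406), 88.09085083007812)
```

View pics/wrist0.png

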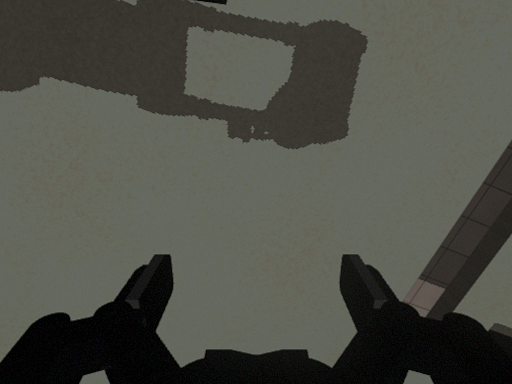

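>>> {"fn": "drive_tool", "kwargs": {
  "deltas": [
    {"tx":295,"ty":-72,"tz":0,"turn":7},
    {"tx":295,"ty":-72,"tz":0,"turn":7},
    {"tx":295,"ty":-72,"tz":0,"turn":7},
    {"tx":295,"ty":-72,"tz":0,"turn":7},
    {"tx":295,"ty":-72,"tz":0,"turn":7},
    {"tx":295,"ty":-72,"tz":0,"turn":7},
    {"tx":295,"ty":-72,"tz":0,"turn":7},
    {"tx":295,"ty":-72,"tz":0,"turn":7},
    {"tx":295,"ty":-72,"tz":0,"turn":7},
    {"tx":295,"ty":-72,"tz":0,"turn":7},
    {"tx":295,"ty":-72,"tz":0,"turn":7}
  ]
}}

```text
validation failed for argument at $.de...
```

```bash
cat >> h.py <<'E'
from scipy.spatial.transform import Rotation as Ro
def wrist():
    s=state();im=read_camera("wrist");T=np.eye(4)
    T[:3,:3]=Ro.from_euler("xyz",s["eef_rot"],degrees=True).as_matrix();T[:3,3]=s["eef_pos"]
    return s,im,T@np.array(camera_info("wrist")["T_tool_cam"])
E
python3 - <<'E'
from h import *
s,im,T=wrist();np.save("pics/T1.npy",T)
print(s["time_s"],s["eef_pos"],s["eef_rot"],s["joint_pos"],s["ft_force"])
cv2.imwrite("pics/w1.png",im)
cv2.imwrite("pics/w1b.png",cv2.resize(im,(800,600),interpolation=3))
E
```

```text
0.15 [ 215.2053428  -532.79334541  249.63847117] [-1.79918939e+02 -1.15776868e-02  2.19896284e+01] [-7.49432408e+01  1.58386767e+01  8.62794415e+01  1.74684599e-03
  7.79637477e+01 -6.93324286e+00] [ 0.52528861 -0.09995619 -0.17918509]
```

View pics/w1b.png

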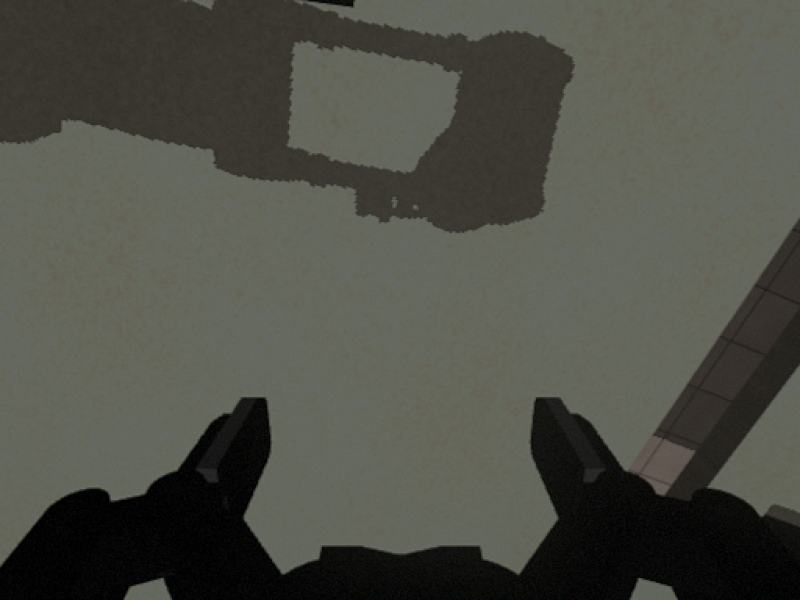

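The move was refused, so the wrist view is unchanged and shows only bench and shadow. I'll retry with every field given in each row.

>>> {"fn": "drive_tool", "kwargs": {
  "deltas": [
    {"tx":295,"ty":-72,"tz":0,"turn":7,"fingers":0},
    {"tx":295,"ty":-72,"tz":0,"turn":7,"fingers":0},
    {"tx":295,"ty":-72,"tz":0,"turn":7,"fingers":0},
    {"tx":295,"ty":-72,"tz":0,"turn":7,"fingers":0},
    {"tx":295,"ty":-72,"tz":0,"turn":7,"fingers":0},
    {"tx":295,"ty":-72,"tz":0,"turn":7,"fingers":0},
    {"tx":295,"ty":-72,"tz":0,"turn":7,"fingers":0},
    {"tx":295,"ty":-72,"tz":0,"turn":7,"fingers":0},
    {"tx":295,"ty":-72,"tz":0,"turn":7,"fingers":0},
    {"tx":295,"ty":-72,"tz":0,"turn":7,"fingers":0},
    {"tx":295,"ty":-72,"tz":0,"turn":7,"fingers":0}
  ]
}}

```text
time_s: 1.12
eef_pos: [460.9, -356.7, 250.1]
eef_rot: [180.0, 0.1, 15.0]
ft_force: [-0.3, -0.0, -0.5]
finger_gap: 85.4
grip_force: 0.0
```

```bash
python3 - <<'E'
from h import *
s,im,T=wrist();np.save("pics/T1.npy",T)
print(s["time_s"],s["eef_pos"],s["eef_rot"],s["joint_pos"],s["ft_force"])
cv2.imwrite("pics/w1.png",im)
h=cv2.cvtColor(im,cv2.COLOR_BGR2HSV)
m=cv2.inRange(h,(4,90,25),(22,255,255))
for x in cv2.findContours(m,0,2)[0]:
    if cv2.contourArea(x)>60: print(cv2.boundingRect(x),cv2.minAreaRect(x))
cv2.imwrite("pics/w1c.png",np.hstack([im,cv2.cvtColor(m,8)])[:, :] if 0 else cv2.resize(im,(800,600),interpolation=3))
E
```

```text
1.1167 [ 460.89926512 -356.6616624   250.09058853] [1.79993298e+02 7.94617980e-02 1.49618201e+01] [-4.45304131e+01  1.65092786e+01  8.52495564e+01 -7.33945932e-02
  7.82757395e+01  3.05226978e+01] [-0.28363049 -0.04436148 -0.45915313]
(219, 64, 45, 153) ((241.0, 140.0), (152.0, 44.0), 90.0)
```

View pics/w1c.png

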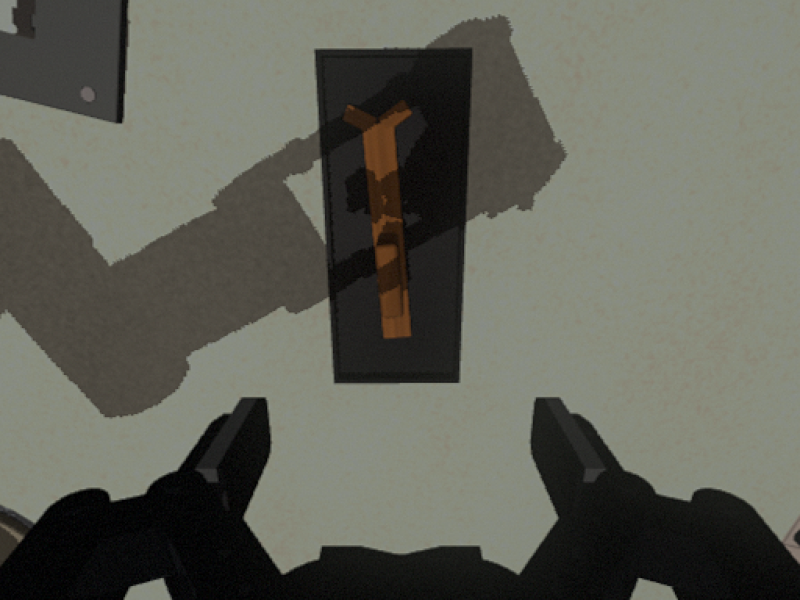

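The wrist view shows the tray with corners (316,50), (472,48), (459,382), (335,382). The stick is slightly skewed, with its tail end at about (397,337) and its V bottom at about (379,127).

```bash
python3 - <<'E'
from h import *
np.set_printoptions(precision=1,suppress=True)
T=np.load("pics/T1.npy");k=1/1.5625
f=lambda p,z:ray("wrist",(p[0]+.5)*k-.5,(p[1]+.5)*k-.5,z,T)[:2]
C=[f(p,14) for p in[(316,50),(472,48),(459,382),(335,382)]];print(np.array(C),np.mean(C,0),[np.linalg.norm(C[i]-C[(i+1)%4]) for i in range(4)])
d=C[0]+C[1]-C[2]-C[3];print("tray yaw",np.degrees(np.arctan2(d[1],d[0])))
im=cv2.imread("pics/w1.png");h=cv2.cvtColor(im,cv2.COLOR_BGR2HSV);m=cv2.inRange(h,(4,80,20),(22,255,255))
P=[]
for v in range(88,118):     # bar between V and blade
    u=np.where(m[v])[0]; 
    a,b=ray("wrist",u.min()-.5,v,14,T)[:2],ray("wrist",u.max()+.5,v,14,T)[:2]
    P.append(np.r_[(a+b)/2,np.linalg.norm(a-b)])
P=np.array(P);print(P[::4])
vx,vy,x0,y0=cv2.fitLine(P[:,:2].astype(np.float32),2,0,.01,.01).ravel();print("stick yaw bar",np.degrees(np.arctan2(vy,vx))%180,x0,y0)
r=f((397,337),14);n=f((379,127),14);print("tail",r,"notch",n,np.linalg.norm(n-r));e=(n-r)/np.linalg.norm(n-r)
print("yaw",np.degrees(np.arctan2(e[1],e[0])),"grip",r+61*e,n-110*e)
E
```

```text
[[ 591.9 -261.1]
 [ 621.  -365.5]
 [ 370.8 -433.9]
 [ 342.9 -328.8]] [ 481.7 -347.3] [np.float64(108.3911881323632), np.float64(259.37723205818), np.float64(108.69286234701597), np.float64(258.01973253544503)]
tray yaw 15.259056367715422
[[ 547.5 -316.9   24.1]
 [ 547.5 -333.5   56.5]
 [ 545.1 -341.4   68.4]
 [ 535.1 -321.2   24.4]
 [ 531.  -322.8   25.7]
 [ 527.4 -326.7   29.3]
 [ 522.4 -325.6   24.7]
 [ 522.4 -343.3   78.1]]
stick yaw bar 44.123943 533.66876 -326.79785
tail [ 398.1 -370.5] notch [ 554.8 -315.5] 166.10445746791765
yaw 19.328290651407595 grip [ 455.6 -350.3] [ 451.  -351.9]
```

>>> {"fn": "drive_tool", "kwargs": {
  "deltas": [
    {"tx":-5,"ty":-8,"tz":40,"turn":-4,"fingers":0},
    {"tx":-5,"ty":-8,"tz":80,"turn":-4,"fingers":0},
    {"tx":-5,"ty":-8,"tz":120,"turn":-4,"fingers":0},
    {"tx":-5,"ty":-8,"tz":160,"turn":-4,"fingers":0},
    {"tx":-5,"ty":-8,"tz":190,"turn":-4,"fingers":0},
    {"tx":-5,"ty":-8,"tz":208,"turn":-4,"fingers":0},
    {"tx":-5,"ty":-8,"tz":208,"turn":-4,"fingers":0},
    {"tx":-5,"ty":-8,"tz":208,"turn":-4,"fingers":0},
    {"tx":-5,"ty":-8,"tz":208,"turn":-4,"fingers":1},
    {"tx":-5,"ty":-8,"tz":208,"turn":-4,"fingers":1},
    {"tx":-5,"ty":-8,"tz":208,"turn":-4,"fingers":1},
    {"tx":-5,"ty":-8,"tz":208,"turn":-4,"fingers":1},
    {"tx":-5,"ty":-8,"tz":208,"turn":-4,"fingers":1},
    {"tx":-5,"ty":-8,"tz":208,"turn":-4,"fingers":1},
    {"tx":-5,"ty":-8,"tz":208,"turn":-4,"fingers":1},
    {"tx":-5,"ty":-8,"tz":208,"turn":-4,"fingers":1},
    {"tx":-5,"ty":-8,"tz":208,"turn":-4,"fingers":1},
    {"tx":-5,"ty":-8,"tz":208,"turn":-4,"fingers":1}
  ]
}}

```text
time_s: 2.67
eef_pos: [455.5, -349.9, 43.1]
eef_rot: [179.9, -0.0, 19.0]
ft_force: [-0.6, 0.6, 6.4]
finger_gap: 15.1
grip_force: 59.6
```

>>> {"fn": "drive_tool", "kwargs": {
  "deltas": [
    {"tx":0,"ty":0,"tz":-20,"turn":0,"fingers":1},
    {"tx":0,"ty":0,"tz":-55,"turn":0,"fingers":1},
    {"tx":0,"ty":0,"tz":-90,"turn":0,"fingers":1},
    {"tx":12,"ty":-30,"tz":-110,"turn":-6,"fingers":1},
    {"tx":24,"ty":-60,"tz":-130,"turn":-12,"fingers":1},
    {"tx":36,"ty":-90,"tz":-150,"turn":-18,"fingers":1},
    {"tx":48,"ty":-120,"tz":-170,"turn":-24,"fingers":1},
    {"tx":60,"ty":-150,"tz":-190,"turn":-30,"fingers":1},
    {"tx":72,"ty":-180,"tz":-210,"turn":-36,"fingers":1},
    {"tx":86,"ty":-210,"tz":-230,"turn":-42,"fingers":1},
    {"tx":100,"ty":-240,"tz":-250,"turn":-48,"fingers":1},
    {"tx":112,"ty":-270,"tz":-257,"turn":-54,"fingers":1},
    {"tx":124,"ty":-300,"tz":-257,"turn":-60,"fingers":1},
    {"tx":136,"ty":-330,"tz":-257,"turn":-66,"fingers":1},
    {"tx":147,"ty":-355,"tz":-257,"turn":-71,"fingers":1},
    {"tx":157,"ty":-379,"tz":-257,"turn":-71,"fingers":1},
    {"tx":157,"ty":-379,"tz":-257,"turn":-71,"fingers":1},
    {"tx":157,"ty":-379,"tz":-257,"turn":-71,"fingers":1},
    {"tx":157,"ty":-379,"tz":-257,"turn":-71,"fingers":1},
    {"tx":157,"ty":-379,"tz":-257,"turn":-71,"fingers":1}
  ]
}}

```text
time_s: 4.33
eef_pos: [479.9, 59.1, 298.9]
eef_rot: [-180.0, 0.0, 89.9]
ft_force: [0.2, -0.1, -2.2]
finger_gap: 15.4
grip_force: 58.9
```

```bash
python3 - <<'E'
from h import *
np.set_printoptions(precision=2,suppress=True)
s,im,T=wrist();np.save("pics/T2.npy",T)
print(s["time_s"],s["eef_pos"],s["eef_rot"],s["joint_pos"],s["ft_force"],s["finger_gap"])
cv2.imwrite("pics/w2.png",im)
for n in("scene","side"): cv2.imwrite(f"pics/{n}2.png",read_camera(n))
g=cv2.convertScaleAbs(im,alpha=1.8)
cv2.imwrite("pics/w2b.png",cv2.resize(g,(800,600),interpolation=3))
E
```

```text
4.3333 [479.92  59.1  298.91] [-179.95    0.04   89.93] [-1.2   6.4  91.56 -0.04 82.08 -1.13] [ 0.15 -0.08 -2.16] 15.382177493650255
```

View pics/w2b.png

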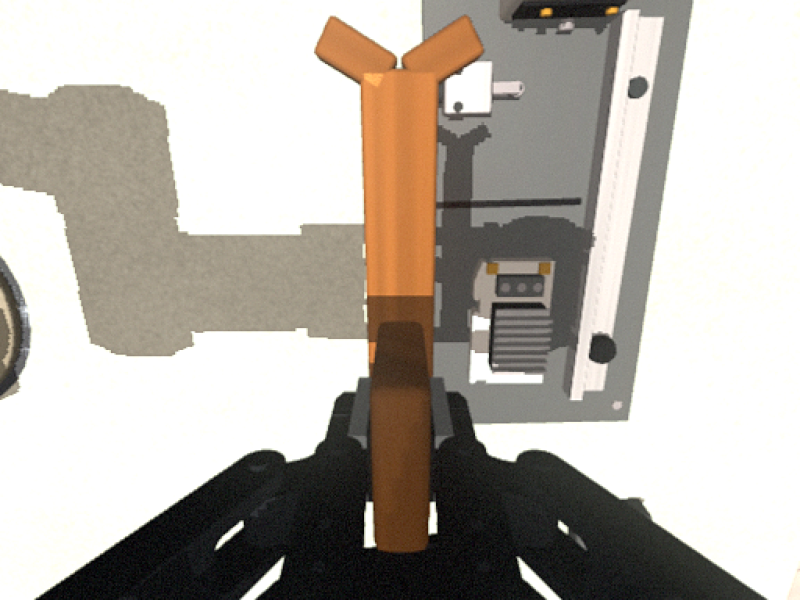

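The wrist view shows the stick held centred, with its V at (400,68). The sled's top runs from rear-left (470,383) to rear-right (543,381) to front (553,262). The dark line is at (440–580,203), the fence bolt at (638,87), the knob at (602,348), and bed corners at (630,420) and (692,0). I'll take sub-pixel edges from row profiles.

```bash
python3 - <<'E'
from h import *
im=cv2.imread("pics/w2.png");g=cv2.cvtColor(im,cv2.COLOR_BGR2GRAY)
for v in (20,40,60,80,100,120,180,190,200,210,220,230,238,248): print(v,"x340+",' '.join(map(str,g[v,340:424])))
print()
for v in (168,180,195,210,225,236,240): print(v,"x290+",' '.join(map(str,g[v,290:390])))
for u in (310,325,340): print("col",u,"v160+",' '.join(map(str,g[160:255,u])))
for u in (290,350): print("line",u,' '.join(map(str,g[120:140,u])))
E
```

```text
20 x340+ 78 80 80 68 40 44 41 44 40 64 80 78 79 80 79 71 47 39 41 39 37 39 35 38 37 54 74 79 79 78 78 78 79 75 76 78 78 78 75 77 77 59 45 43 40 57 75 77 76 69 55 56 55 57 56 56 50 99 139 143 142 141 137 136 136 139 135 133 138 138 138 139 138 139 138 137 134 136 134 136 140 139 140 116
40 x340+ 79 79 80 81 77 79 81 79 79 78 81 80 80 79 77 78 79 77 79 78 79 79 79 77 78 78 79 79 79 78 77 77 78 78 77 77 78 77 78 76 78 77 77 78 78 78 75 61 54 58 55 58 55 51 96 135 143 144 142 140 137 137 140 139 133 133 138 138 137 138 138 137 138 137 136 134 138 139 139 136 106 76 78 78
60 x340+ 79 80 82 78 80 79 81 81 79 77 78 79 79 78 79 78 77 78 79 78 79 80 78 79 79 79 78 78 81 78 79 78 78 78 79 77 77 77 80 76 79 77 78 77 67 56 58 59 59 57 52 87 128 145 143 144 142 138 137 140 142 107 28 38 51 52 55 53 52 52 49 68 110 136 142 139 121 85 76 78 78 79 75 77
80 x340+ 79 79 79 78 81 77 78 81 78 80 78 79 79 77 77 81 80 78 78 81 79 78 79 79 79 78 79 78 78 78 78 77 79 77 78 79 77 78 76 80 79 71 59 56 60 59 59 52 62 117 142 142 143 140 138 137 140 139 137 133 136 138 138 138 137 136 138 138 140 138 140 139 13
[... 5700 characters left out ...]
 89 90 94 48 26 34 41 42 43 50 58 63 64 62 52 45 43 38 82 91 92 51 21 18 16 30 65 78 79 79 61 43 51 70 72 74 56 43 56 72 76 60 48 45 70 78 66 51 47 55 73 79 54 48 47 70 77 60 51 47 58 74 66 50 44 56 127 137 153 156 155 156 163 101 73 75 76 77 77 76 76 75 75
col 340 v160+ 42 43 43 43 45 53 53 73 87 89 90 86 89 90 93 50 23 35 37 40 39 43 42 43 46 40 44 41 42 39 83 88 91 51 14 15 7 34 60 73 76 77 54 45 52 69 75 72 52 45 58 70 76 58 48 44 71 75 66 50 47 60 72 77 54 46 45 71 77 58 46 48 65 76 66 49 47 54 68 101 149 157 156 158 160 100 71 76 76 76 76 77 77 78 75
line 290 47 43 44 47 43 42 40 46 40 22 18 14 23 34 43 45 42 42 42 44
line 350 78 80 78 79 76 79 81 49 26 26 27 43 75 79 77 77 78 79 52 42
```

```bash
cat > m.py <<'E'
from h import *
np.set_printoptions(precision=2,suppress=True)
def edge(g,pts_fixed,rng,lvl,rising,row=True,first=True):
    out=[]
    for f in pts_fixed:
        a=(g[f,rng[0]:rng[1]] if row else g[rng[0]:rng[1],f]).astype(float)-lvl
        if not rising:a=-a
        i=np.where((a[:-1]<0)&(a[1:]>=0))[0]
        if len(i):
            i=i[0 if first else -1];x=rng[0]+i+a[i]/(a[i]-a[i+1]);out.append((x,f) if row else (f,x))
    return out
def fit(pts,z,T,axis):
    P=np.array([ray("wrist",u,v,z,T)[:2] for u,v in pts])
    ia,ib=(1,0) if axis=="y" else (0,1)
    k=np.polyfit(P[:,ia],P[:,ib],1);r=P[:,ib]-np.polyval(k,P[:,ia]);ok=abs(r)<1.5
    k=np.polyfit(P[ok,ia],P[ok,ib],1);return k,np.std((P[ok,ib]-np.polyval(k,P[ok,ia]))),P[ok].mean(0)
E
python3 - <<'E'
from m import *
T=np.load("pics/T2.npy");g=cv2.cvtColor(cv2.imread("pics/w2.png"),6)
yaw=lambda k:-np.degrees(np.arctan(k))
k,s,c=fit(edge(g,range(15,250,3),(350,400),95,True),34,T,"y");print("fence top",k,s,c,"yaw",yaw(k[0]))
e=[p for v in list(range(36,125,3))+list(range(232,250,2)) for p in edge(g,[v],(int(388-(v-36)*.13)-8,int(388-(v-36)*.13)+8),67,False)]
k,s,c=fit(e,10,T,"y");print("fence base",k,s,c,yaw(k[0]))
k,s,c=fit(edge(g,range(224,250,2),(395,424),115,True),10,T,"y");print("bed +x",k,s,c,yaw(k[0]))
k,s,c=fit(edge(g,range(10,260,3),(400,450),115,True),10,T,"y");print("bed +x full",k,s,c,yaw(k[0]))
k,s,c=fit(edge(g,range(300,400,3),(255,290),115,True,False),10,T,"x");print("bed -y",k,s,c)
k,s,c=fit(edge(g,range(283,370,3),(118,140),50,False,False),10,T,"x");print("line lo",k,s,c)
e=edge(g,range(171,180),(349,360),65,False)+edge(g,range(183,202),(349,360),65,False)+edge(g,range(239,243),(340,356),110,False)
k,s,c=fit(e,26,T,"y");print("sled +x",k,s,c,yaw(k[0]))
k,s,c=fit(edge(g,list(range(206,212))+list(range(230,242)),(296,312),110,True),26,T,"y");print("sled -x",k,s,c,yaw(k[0]))
e=edge(g,range(302,346,2),(238,252),120,False,False);print(np.array(e)[:,1]);k,s,c=fit(e,26,T,"x");print("sled rear",k,s,c)
k,s,c=fit(edge(g,range(310,350,2),(160,172),70,True,False),26,T,"x");print("sled front",k,s,c)
for uv in [(407.5,54.9),(384.8,222.5)]: print("bolt/knob",ray("wrist",*uv,32,T))
print("prong/V", ray("wrist",256-.5,43.5,298.9-28,T))
E
```

```text
fence top [  0.   644.07] 0.16883119351684492 [644.19  43.89] yaw -0.15685478735826056
fence base [  0.   644.64] 0.1632969411330453 [645.17 108.9 ] -0.2778072380868563
bed +x [ -0.02 714.29] 0.17582158273319246 [715.61 -63.26] 1.1918722224896927
bed +x full [ -0.03 714.08] 0.1562036097203378 [714.24  -6.41] 1.449169866382844
bed -y [   0.02 -139.73] 0.24273620399059365 [ 601.12 -124.99]
line lo [ 0.02 88.94] 0.1266935296227124 [585.58 102.28]
sled +x [ -0.   617.64] 0.224195631584834 [617.59  13.85] 0.21074312990390034
sled -x [ -0.   547.26] 0.09820472942933162 [547.37 -39.65] 0.15711493549091543
[244.8  243.59 242.83 242.87 242.84 244.67 244.68 244.66 244.69 244.69
 244.67 244.66 244.67 244.68 244.69 244.69 244.69 244.7  244.68 244.67
 244.67 244.68]
sled rear [ -0.01 -60.75] 0.3619903369922951 [587.85 -69.37]
sled front [ 0.01 47.29] 0.21227869541007308 [581.59  50.76]
bolt/knob [664.29 189.87  32.  ]
bolt/knob [667.75 -30.43  32.  ]
prong/V [481.27 166.13 270.9 ]
```

>>> {"fn": "drive_tool", "kwargs": {
  "deltas": [
    {"tx":-10,"ty":-10,"tz":10,"turn":7,"fingers":1},
    {"tx":-20,"ty":-20,"tz":20,"turn":14,"fingers":1},
    {"tx":-30,"ty":-30,"tz":40,"turn":21,"fingers":1},
    {"tx":-40,"ty":-40,"tz":60,"turn":28,"fingers":1},
    {"tx":-50,"ty":-50,"tz":80,"turn":35,"fingers":1},
    {"tx":-60,"ty":-60,"tz":100,"turn":42,"fingers":1},
    {"tx":-70,"ty":-65,"tz":120,"turn":49,"fingers":1},
    {"tx":-83,"ty":-65,"tz":140,"turn":56,"fingers":1},
    {"tx":-83,"ty":-65,"tz":150,"turn":63,"fingers":1},
    {"tx":-83,"ty":-65,"tz":160,"turn":70,"fingers":1},
    {"tx":-83,"ty":-65,"tz":170,"turn":77,"fingers":1},
    {"tx":-83,"ty":-65,"tz":179,"turn":84,"fingers":1},
    {"tx":-83,"ty":-65,"tz":179,"turn":90,"fingers":1},
    {"tx":-83,"ty":-65,"tz":179,"turn":90,"fingers":1},
    {"tx":-83,"ty":-65,"tz":200,"turn":90,"fingers":1},
    {"tx":-83,"ty":-65,"tz":220,"turn":90,"fingers":1},
    {"tx":-83,"ty":-65,"tz":235,"turn":90,"fingers":1},
    {"tx":-83,"ty":-65,"tz":245,"turn":90,"fingers":1},
    {"tx":-83,"ty":-65,"tz":247,"turn":90,"fingers":1},
    {"tx":-83,"ty":-65,"tz":247,"turn":90,"fingers":1}
  ]
}}

```text
time_s: 6.15
eef_pos: [415.1, -23.4, 52.1]
eef_rot: [-180.0, 0.0, 0.1]
ft_force: [-1.0, 0.2, -1.8]
finger_gap: 15.2
grip_force: 59.0
```

```bash
python3 - <<'E'
from h import *
np.set_printoptions(precision=2,suppress=True)
s,im,T=wrist();np.save("pics/T3.npy",T)
print(s["time_s"],s["eef_pos"],s["eef_rot"],s["joint_pos"],s["ft_force"])
cv2.imwrite("pics/w3.png",im)
sc=read_camera("scene");sd=read_camera("side")
a=cv2.resize(im,(400,300));b=cv2.resize(sc[120:264,190:382],(400,300),interpolation=3);c=cv2.resize(sd[160:304,150:342],(400,300),interpolation=3)
cv2.imwrite("pics/m3.png",cv2.convertScaleAbs(np.vstack([np.hstack([a,b]),np.hstack([c,a*0])]),alpha=1.5))
E
```

```text
6.15 [415.07 -23.41  52.1 ] [-180.      0.04    0.05] [-12.83  15.12 121.4   -0.01  43.52  77.12] [-1.    0.25 -1.77]
```

View pics/m3.png

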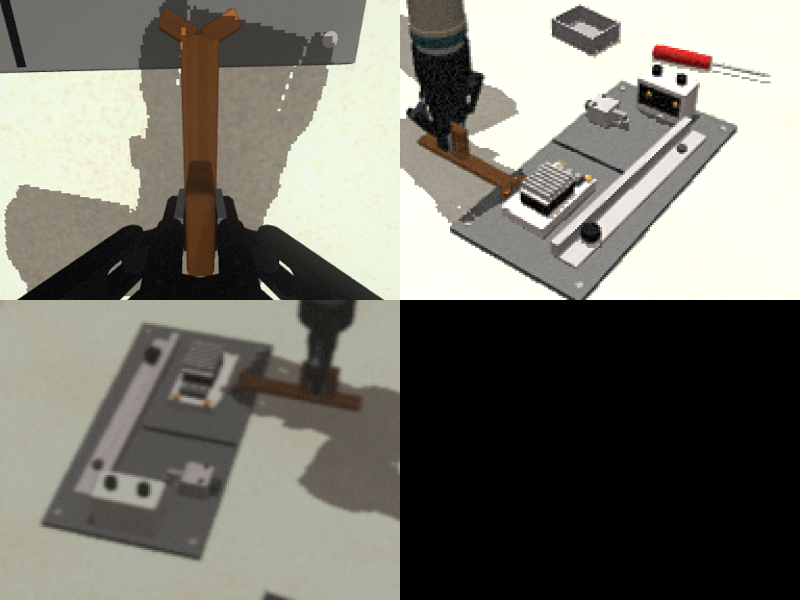

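The picture shows the stick low over the bed, with its prongs just short of the sled's -x side. Next I push the sled toward the fence.

>>> {"fn": "drive_tool", "kwargs": {
  "deltas": [
    {"tx":4,"ty":0,"tz":0,"turn":0.3,"fingers":1},
    {"tx":7,"ty":0,"tz":0,"turn":0.3,"fingers":1},
    {"tx":9,"ty":0,"tz":0,"turn":0.3,"fingers":1},
    {"tx":11,"ty":0,"tz":0,"turn":0.3,"fingers":1},
    {"tx":13,"ty":0,"tz":0,"turn":0.3,"fingers":1},
    {"tx":15,"ty":0,"tz":0,"turn":0.3,"fingers":1},
    {"tx":17,"ty":0,"tz":0,"turn":0.3,"fingers":1},
    {"tx":19,"ty":0,"tz":0,"turn":0.3,"fingers":1},
    {"tx":21,"ty":0,"tz":0,"turn":0.3,"fingers":1},
    {"tx":23,"ty":0,"tz":0,"turn":0.3,"fingers":1},
    {"tx":25,"ty":0,"tz":0,"turn":0.3,"fingers":1},
    {"tx":27,"ty":0,"tz":0,"turn":0.3,"fingers":1},
    {"tx":29,"ty":0,"tz":0,"turn":0.3,"fingers":1},
    {"tx":31,"ty":0,"tz":0,"turn":0.3,"fingers":1}
  ]
}}

```text
time_s: 7.47
eef_pos: [446.4, -23.1, 52.2]
eef_rot: [180.0, -0.0, -0.3]
ft_force: [-2.5, 0.4, -0.8]
finger_gap: 15.5
grip_force: 59.1
```

>>> {"fn": "drive_tool", "kwargs": {
  "deltas": [
    {"tx":1,"ty":0,"tz":0,"turn":0,"fingers":1},
    {"tx":2,"ty":0,"tz":0,"turn":0,"fingers":1},
    {"tx":3,"ty":0,"tz":0,"turn":0,"fingers":1},
    {"tx":3.5,"ty":0,"tz":0,"turn":0,"fingers":1},
    {"tx":4,"ty":0,"tz":0,"turn":0,"fingers":1}
  ]
}}

```text
time_s: 7.88
eef_pos: [450.1, -23.1, 52.3]
eef_rot: [180.0, 0.0, -0.3]
ft_force: [-2.4, 1.3, -2.1]
finger_gap: 15.6
grip_force: 59.0
```

```bash
python3 - <<'E'
from h import *
s,im,T=wrist();np.save("pics/T4.npy",T);cv2.imwrite("pics/w4.png",im);cv2.imwrite("pics/sc4.png",read_camera("scene"))
print(s["eef_pos"],s["ft_force"])
E
```

```text
[450.10410895 -23.13364824  52.28231743] [-2.41263576  1.25182543 -2.11621328]
```

>>> {"fn": "drive_tool", "kwargs": {
  "deltas": [
    {"tx":0.5,"ty":0,"tz":0,"turn":0,"fingers":1},
    {"tx":1,"ty":0,"tz":0,"turn":0,"fingers":1},
    {"tx":1.5,"ty":0,"tz":0,"turn":0,"fingers":1},
    {"tx":2,"ty":0,"tz":0,"turn":0,"fingers":1}
  ]
}}

```text
time_s: 8.32
eef_pos: [451.1, -23.0, 52.2]
eef_rot: [-180.0, 0.1, -0.3]
ft_force: [-5.7, -0.2, 0.6]
finger_gap: 15.2
grip_force: 59.1
```

>>> {"fn": "drive_tool", "kwargs": {
  "deltas": [
    {"tx":0.3,"ty":0,"tz":0,"turn":0,"fingers":1},
    {"tx":0.6,"ty":0,"tz":0,"turn":0,"fingers":1},
    {"tx":0.6,"ty":0,"tz":0,"turn":0,"fingers":1},
    {"tx":0.6,"ty":0,"tz":0,"turn":0,"fingers":1},
    {"tx":0.6,"ty":0,"tz":0,"turn":0,"fingers":1}
  ]
}}

```text
time_s: 8.73
eef_pos: [451.2, -22.9, 52.2]
eef_rot: [-180.0, 0.2, -0.3]
ft_force: [-5.9, 0.5, 1.5]
finger_gap: 15.3
grip_force: 59.3
```

```bash
python3 - <<'E'
from m import *
s,im,T=wrist();np.save("pics/T5.npy",T);cv2.imwrite("pics/w5.png",im);sc=read_camera("scene");cv2.imwrite("pics/sc5.png",sc)
print(s["eef_pos"],s["ft_force"])
b=cv2.resize(sc[130:260,200:370],(800,600),interpolation=2)
cv2.imwrite("pics/m5.png",cv2.convertScaleAbs(b,alpha=1.5))
# predicted flush corners of sled top (z=26) in scene
y0=-69.4
for p in [(574.5,y0,26),(644.5,y0,26),(644.3,y0+120,26),(574.3,y0+120,26)]:
    u,v=proj("scene",p);print(p,(u-200)*800/170,(v-130)*600/130)
E
```

```text
[451.21 -22.95  52.19] [-5.85  0.49  1.49]
(574.5, -69.4, 26) 216.15614307230692 429.42284097733216
(644.5, -69.4, 26) 311.9630667502117 482.2435334316104
(644.3, 50.599999999999994, 26) 433.5934271502752 368.7451555137917
(574.3, 50.599999999999994, 26) 340.3858562599771 323.1277754984336
```

View pics/m5.png

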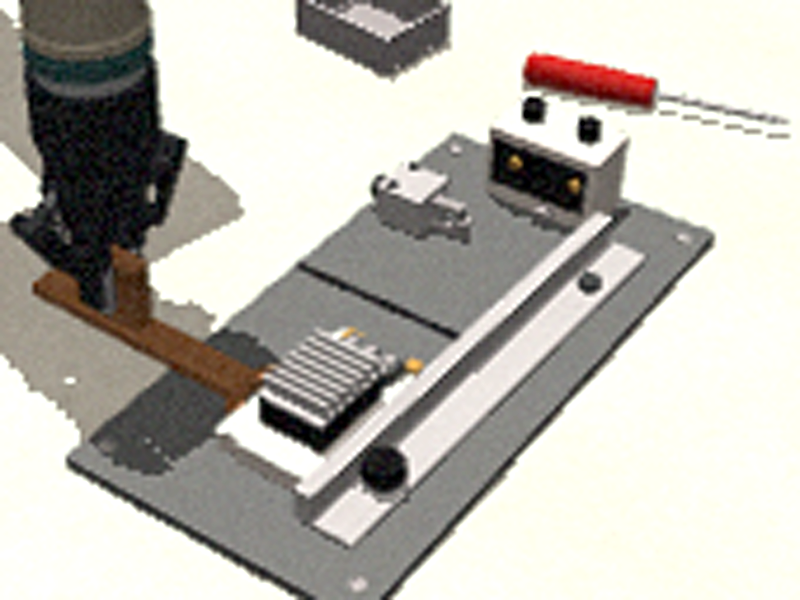

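The scene view shows the sled flush along the fence with its nose well before the line. Next I back off and go round to hook the rear -x corner.

>>> {"fn": "drive_tool", "kwargs": {
  "deltas": [
    {"tx":-6,"ty":0,"tz":0,"turn":0,"fingers":1},
    {"tx":-15,"ty":0,"tz":-5,"turn":0,"fingers":1},
    {"tx":-20,"ty":0,"tz":-35,"turn":0,"fingers":1},
    {"tx":-20,"ty":0,"tz":-68,"turn":0,"fingers":1},
    {"tx":-15,"ty":15,"tz":-70,"turn":-7,"fingers":1},
    {"tx":-5,"ty":35,"tz":-70,"turn":-14,"fingers":1},
    {"tx":5,"ty":55,"tz":-70,"turn":-21,"fingers":1},
    {"tx":15,"ty":75,"tz":-70,"turn":-28,"fingers":1},
    {"tx":25,"ty":95,"tz":-70,"turn":-35,"fingers":1},
    {"tx":35,"ty":115,"tz":-70,"turn":-42,"fingers":1},
    {"tx":45,"ty":135,"tz":-70,"turn":-49,"fingers":1},
    {"tx":53,"ty":150,"tz":-70,"turn":-56,"fingers":1},
    {"tx":59,"ty":157,"tz":-70,"turn":-60.3,"fingers":1},
    {"tx":59,"ty":157,"tz":-70,"turn":-60.3,"fingers":1},
    {"tx":59,"ty":157,"tz":-40,"turn":-60.3,"fingers":1},
    {"tx":59,"ty":157,"tz":-15,"turn":-60.3,"fingers":1},
    {"tx":59,"ty":157,"tz":-3,"turn":-60.3,"fingers":1},
    {"tx":59,"ty":157,"tz":0,"turn":-60.3,"fingers":1},
    {"tx":59,"ty":157,"tz":0,"turn":-60.3,"fingers":1}
  ]
}}

```text
time_s: 10.42
eef_pos: [510.1, -179.7, 51.9]
eef_rot: [-179.9, -0.0, 59.9]
ft_force: [0.4, -0.4, -1.0]
finger_gap: 15.7
grip_force: 59.0
```

```bash
python3 - <<'E'
from m import *
s,im,T=wrist();np.save("pics/T6.npy",T);cv2.imwrite("pics/w6.png",im)
print(s["eef_pos"],s["eef_rot"],s["ft_force"],s["joint_pos"])
cv2.imwrite("pics/m6.png",cv2.convertScaleAbs(cv2.resize(im[0:180,130:370],(800,600),interpolation=2),alpha=1.7))
E
```

```text
[ 510.13 -179.68   51.87] [-179.92   -0.     59.93] [ 0.42 -0.41 -0.96] [-26.78  23.63 106.25   0.01  50.2    3.28]
```

View pics/m6.png

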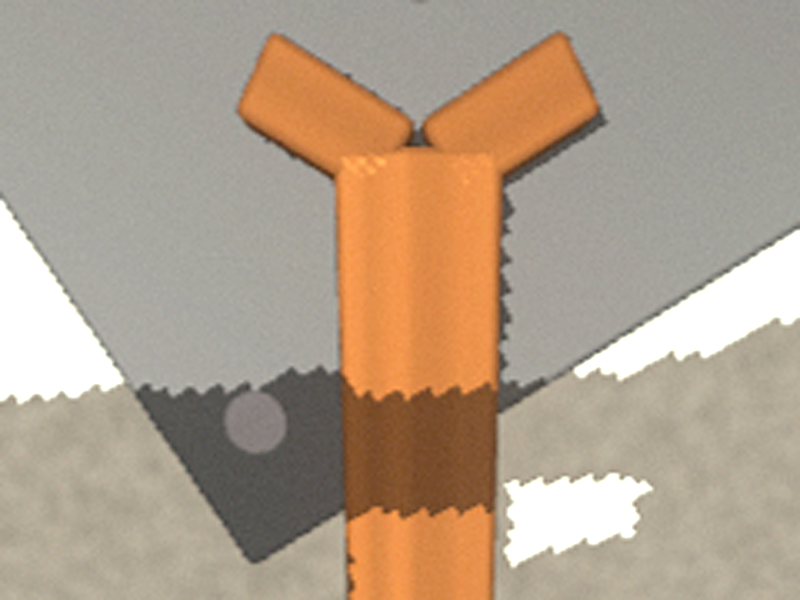

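The crop shows the V bottom at about (417,145) and the sled's corner dead ahead at about (420,0), roughly 15 mm away.

>>> {"fn": "drive_tool", "kwargs": {
  "deltas": [
    {"tx":3,"ty":1,"tz":0,"turn":0,"fingers":1},
    {"tx":6,"ty":1,"tz":0,"turn":0,"fingers":1},
    {"tx":9,"ty":1,"tz":0,"turn":0,"fingers":1},
    {"tx":11,"ty":1,"tz":0,"turn":0,"fingers":1},
    {"tx":13,"ty":1,"tz":0,"turn":0,"fingers":1},
    {"tx":14,"ty":1,"tz":0,"turn":0,"fingers":1},
    {"tx":15,"ty":1,"tz":0,"turn":0,"fingers":1},
    {"tx":15,"ty":1,"tz":0,"turn":0,"fingers":1}
  ]
}}

```text
time_s: 11.13
eef_pos: [519.3, -167.8, 52.3]
eef_rot: [180.0, 0.0, 60.0]
ft_force: [-0.1, 0.3, -1.5]
finger_gap: 15.6
grip_force: 59.0
```

```bash
python3 - <<'E'
from m import *
s,im,T=wrist();np.save("pics/T7.npy",T);cv2.imwrite("pics/w7.png",im)
print(s["eef_pos"],s["eef_rot"],s["ft_force"])
h=cv2.cvtColor(im,cv2.COLOR_BGR2HSV);g=h[:,:,2];m=cv2.inRange(h,(4,80,20),(22,255,255))
# ascii crop: # stick, digits brightness
for v in range(0,60,2): print(v,''.join('#' if m[v,u] else str(min(9,g[v,u]//18)) for u in range(190,330,2)))
E
```

```text
[ 519.29 -167.77   52.3 ] [180.   0.  60.] [-0.06  0.34 -1.55]
0 5555555555555555555556999999999999999999999999999999954443355555555555
2 5555555555555555555554999999999999999999999999999997444344555555555555
4 5555555555555555555555499999999999999999999799999954344355555555555555
6 5555555555555555555555489999999999999999984499997443444555555555555555
8 5555555555555555555555559999999999999999534469943444355555555555555555
10 55555555555#45555555555489999999999999844444464444354##555555555555555
12 5555555555####4555555555499999999999954444444444445#####55555555555555
14 5555555555######4555555548999999999744444434443354######55555555555555
16 555555555########4555555549999999953444433444445#########5555555555555
18 555555555##########5555554899999995444433555455##########4555555555555
20 55555555############3555554999999954433455555#############555555555555
22 55555555##############5555469999994433555555##############455555555555
24 5555555################4555499999933455555#################55555555555
26 5555554##################4545999943345555##################45555555555
28 555
[... 477 characters left out ...]
####################23255555555555
42 55555555554#####################33#####################334555555555555
44 5555555555553########################################32255555555555555
46 55555555555555######################################234555555555555555
48 5555555555555554##################################23255555555555555555
50 555555555555555553###############################335555555555555555555
52 5555555555555555554############################32455555555555555555555
54 55555555555555555555##########################325555555555555555555555
56 55555555555555555555##########################455555555555555555555555
58 555555555555555555555#########################355555555555555555555555
```

>>> {"fn": "drive_tool", "kwargs": {
  "deltas": [
    {"tx":1.5,"ty":-1,"tz":0,"turn":0,"fingers":1},
    {"tx":3,"ty":-1,"tz":0,"turn":0,"fingers":1},
    {"tx":4,"ty":-1,"tz":0,"turn":0,"fingers":1},
    {"tx":5,"ty":-1,"tz":0,"turn":0,"fingers":1},
    {"tx":5,"ty":-1,"tz":0,"turn":0,"fingers":1}
  ]
}}

```text
time_s: 11.6
eef_pos: [519.7, -164.7, 52.5]
eef_rot: [-180.0, 0.2, 60.1]
ft_force: [-5.0, -6.0, 1.2]
finger_gap: 15.4
grip_force: 59.4
```

>>> {"fn": "drive_tool", "kwargs": {
  "deltas": [
    {"tx":1,"ty":-0.6,"tz":0,"turn":0,"fingers":1},
    {"tx":2.5,"ty":-1.5,"tz":0,"turn":0,"fingers":1},
    {"tx":4,"ty":-2.4,"tz":0,"turn":0,"fingers":1},
    {"tx":6,"ty":-3.5,"tz":0,"turn":0,"fingers":1},
    {"tx":8,"ty":-4.7,"tz":0,"turn":0,"fingers":1},
    {"tx":10,"ty":-5.9,"tz":0,"turn":0,"fingers":1},
    {"tx":12,"ty":-7,"tz":0,"turn":0,"fingers":1}
  ]
}}

```text
time_s: 12.18
eef_pos: [519.7, -150.9, 52.5]
eef_rot: [-180.0, 0.2, 60.1]
ft_force: [-4.8, -6.6, 1.0]
finger_gap: 15.3
grip_force: 59.3
```

```bash
cat > look.py <<'E'
from m import *
import sys
s,im,T=wrist();n=sys.argv[1];cv2.imwrite(f"pics/w{n}.png",im);np.save(f"pics/T{n}.npy",T)
print(s["time_s"],s["eef_pos"],s["eef_rot"],s["ft_force"],s["ft_torque"])
h=cv2.cvtColor(im,cv2.COLOR_BGR2HSV);g=h[:,:,2];m=cv2.inRange(h,(4,80,20),(22,255,255))
for v in range(0,48,3): print(v,''.join('#' if m[v,u] else str(min(9,g[v,u]//18)) for u in range(190,330,2)))
E
python3 look.py 8
```

```text
12.1833 [ 519.7  -150.92   52.53] [-179.99    0.22   60.08] [-4.82 -6.61  0.98] [-1.02  0.69  0.11]
0 5555555555555555555556999999999999999999999999999999999999964444345555
3 5555555555555555555554899999999999999999999999999999999984444435555555
6 5555555555555555555555499999999999999999999999999999996444434555555555
9 5555555555555555555555559999999999999999999999999999534443455555555555
12 5555555555####5555555555699999999999999999944699984#####55555555555555
15 555555555#######455555554799999999999999744444973#######55555555555555
18 555555555#########44555554899999999999644444444##########5555555555555
21 55555555#############55555499999999954444333##############555555555555
24 5555555################3555599999998444333################555555555555
27 5555555###################55699999984333###################45555555555
30 555555######################4899999333######################5555555555
33 555555########################58863#########################5555555555
36 5555554#########################44#########################45555555555
39 55555555########################33#######################2455555555555
42 55555555554#####################33#####################355555555555555
45 5555555555554#######################################245555555555555555
```

>>> {"fn": "drive_tool", "kwargs": {
  "deltas": [
    {"tx":1.5,"ty":-0.9,"tz":0,"turn":0,"fingers":1},
    {"tx":3.5,"ty":-2,"tz":0,"turn":0,"fingers":1},
    {"tx":6,"ty":-3.5,"tz":0,"turn":0,"fingers":1},
    {"tx":8.5,"ty":-4.9,"tz":0,"turn":0,"fingers":1},
    {"tx":11,"ty":-6.4,"tz":0,"turn":0,"fingers":1},
    {"tx":13.5,"ty":-7.8,"tz":0,"turn":0,"fingers":1},
    {"tx":16,"ty":-9.2,"tz":0,"turn":0,"fingers":1},
    {"tx":18.5,"ty":-10.7,"tz":0,"turn":0,"fingers":1},
    {"tx":21,"ty":-12.1,"tz":0,"turn":0,"fingers":1},
    {"tx":23.5,"ty":-13.6,"tz":0,"turn":0,"fingers":1},
    {"tx":25.5,"ty":-14.7,"tz":0,"turn":0,"fingers":1},
    {"tx":27,"ty":-15.6,"tz":0,"turn":0,"fingers":1}
  ]
}}

```text
time_s: 13.23
eef_pos: [519.8, -119.4, 52.5]
eef_rot: [-180.0, 0.2, 60.1]
ft_force: [-3.3, -6.4, 0.9]
finger_gap: 15.4
grip_force: 59.3
```

```bash
python3 look.py 9 | head -1; python3 - <<'E'
from m import *
T=np.load("pics/T9.npy");g=cv2.cvtColor(cv2.imread("pics/w9.png"),6)
sc=read_camera("scene");cv2.imwrite("pics/sc9.png",sc)
E
```

```text
13.2333 [ 519.79 -119.39   52.47] [-179.98    0.2    60.08] [-3.26 -6.42  0.92] [-0.96  0.64  0.03]
```

>>> {"fn": "drive_tool", "kwargs": {
  "deltas": [
    {"tx":1.5,"ty":-0.7,"tz":0,"turn":0,"fingers":1},
    {"tx":3.6,"ty":-1.8,"tz":0,"turn":0,"fingers":1},
    {"tx":6.1,"ty":-3.2,"tz":0,"turn":0,"fingers":1},
    {"tx":8.7,"ty":-4.6,"tz":0,"turn":0,"fingers":1},
    {"tx":11.2,"ty":-6,"tz":0,"turn":0,"fingers":1},
    {"tx":13.7,"ty":-7.4,"tz":0,"turn":0,"fingers":1},
    {"tx":16.3,"ty":-8.8,"tz":0,"turn":0,"fingers":1},
    {"tx":18.8,"ty":-10.2,"tz":0,"turn":0,"fingers":1},
    {"tx":21.3,"ty":-11.6,"tz":0,"turn":0,"fingers":1},
    {"tx":23.8,"ty":-13,"tz":0,"turn":0,"fingers":1},
    {"tx":25.9,"ty":-14.2,"tz":0,"turn":0,"fingers":1},
    {"tx":27.4,"ty":-15,"tz":0,"turn":0,"fingers":1}
  ]
}}

```text
time_s: 14.33
eef_pos: [520.0, -88.3, 52.5]
eef_rot: [-179.9, 0.2, 60.1]
ft_force: [-5.4, -8.4, 2.5]
finger_gap: 15.5
grip_force: 59.4
```

>>> {"fn": "drive_tool", "kwargs": {
  "deltas": [
    {"tx":1.5,"ty":-0.8,"tz":0,"turn":0,"fingers":1},
    {"tx":3.6,"ty":-2,"tz":0,"turn":0,"fingers":1},
    {"tx":6.1,"ty":-3.5,"tz":0,"turn":0,"fingers":1},
    {"tx":8.7,"ty":-5,"tz":0,"turn":0,"fingers":1},
    {"tx":11.2,"ty":-6.4,"tz":0,"turn":0,"fingers":1},
    {"tx":13.7,"ty":-7.8,"tz":0,"turn":0,"fingers":1},
    {"tx":16.3,"ty":-9.3,"tz":0,"turn":0,"fingers":1},
    {"tx":18.8,"ty":-10.7,"tz":0,"turn":0,"fingers":1},
    {"tx":21.3,"ty":-12.1,"tz":0,"turn":0,"fingers":1},
    {"tx":23.8,"ty":-13.6,"tz":0,"turn":0,"fingers":1},
    {"tx":26.3,"ty":-15,"tz":0,"turn":0,"fingers":1},
    {"tx":28.8,"ty":-16.4,"tz":0,"turn":0,"fingers":1},
    {"tx":31.3,"ty":-17.8,"tz":0,"turn":0,"fingers":1},
    {"tx":33,"ty":-18.8,"tz":0,"turn":0,"fingers":1}
  ]
}}

```text
time_s: 15.5
eef_pos: [520.0, -50.2, 52.3]
eef_rot: [-179.9, 0.2, 60.1]
ft_force: [-4.6, -7.1, 1.5]
finger_gap: 15.6
grip_force: 59.4
```

```bash
python3 look.py 10; python3 - <<'E'
from m import *
sc=read_camera("scene");cv2.imwrite("pics/sc10.png",sc)
b=cv2.resize(sc[130:260,200:370],(800,600),interpolation=2)
cv2.imwrite("pics/m10.png",cv2.convertScaleAbs(b,alpha=1.5))
E
```

```text
15.5 [520.05 -50.24  52.34] [-179.91    0.24   60.08] [-4.6  -7.08  1.45] [-1.04  0.68  0.01]
0 6665655665556666666656999999999999999999999999999999999999974455433565
3 6665556666666566666665899999999999999999999999999999999995455443456666
6 5665556565566666666666599999999999999999999999999999998545543356666666
9 5555656666656666566666659999999999999999999999999999745554335666666566
12 5555556566####56666666665999999999999999999647999954####34666666666666
15 555566556#######566666666799999999999999955555985#######66666666656566
18 555565665##########6666665899999999999845554564##########5666666665556
21 55555665#############566665999999999655554465#############666666565656
24 5665656################5665599999999555456#################66666666655
27 6656665###################65799999994455###################66566656665
30 555556######################5799999634######################6666666656
33 566655########################589854########################5666666665
36 5666565#########################44#########################36556555655
39 655556553#######################44#######################3335666656656
42 55556655665#####################33#####################334566666655566
45 5565655666664#######################################333566665656555565
```

View pics/m10.png

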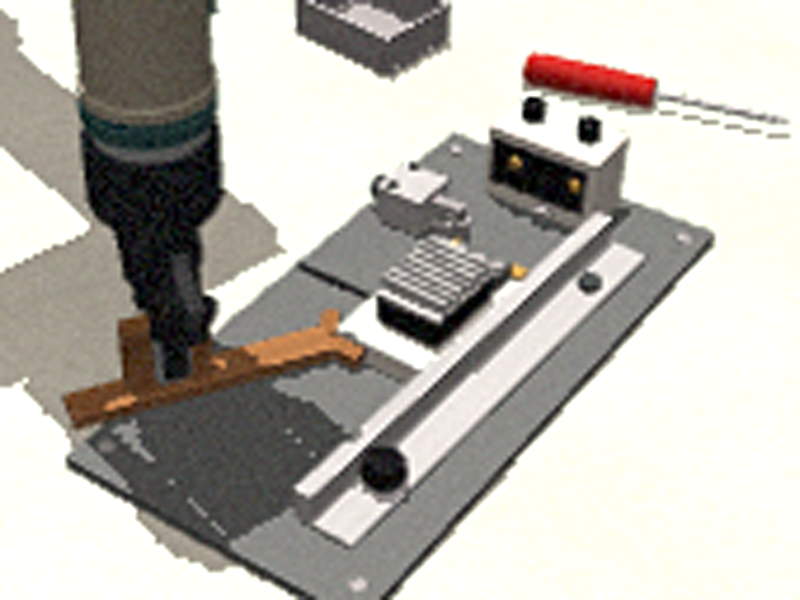

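The scene view shows the sled flush with its nose nearly at the plunger roller (460,210) and the stick hooked on the corner. I'll carry on more slowly.

>>> {"fn": "drive_tool", "kwargs": {
  "deltas": [
    {"tx":1.5,"ty":-0.8,"tz":0,"turn":0,"fingers":1},
    {"tx":3,"ty":-1.7,"tz":0,"turn":0,"fingers":1},
    {"tx":4.5,"ty":-2.5,"tz":0,"turn":0,"fingers":1},
    {"tx":6,"ty":-3.4,"tz":0,"turn":0,"fingers":1},
    {"tx":7.5,"ty":-4.2,"tz":0,"turn":0,"fingers":1},
    {"tx":9,"ty":-5.1,"tz":0,"turn":0,"fingers":1},
    {"tx":10.5,"ty":-5.9,"tz":0,"turn":0,"fingers":1},
    {"tx":12,"ty":-6.8,"tz":0,"turn":0,"fingers":1},
    {"tx":13.5,"ty":-7.6,"tz":0,"turn":0,"fingers":1},
    {"tx":15,"ty":-8.5,"tz":0,"turn":0,"fingers":1}
  ]
}}

```text
time_s: 16.43
eef_pos: [520.1, -33.2, 52.3]
eef_rot: [-179.9, 0.3, 60.1]
ft_force: [-4.0, -7.2, 2.1]
finger_gap: 15.5
grip_force: 59.4
```

>>> {"fn": "drive_tool", "kwargs": {
  "deltas": [
    {"tx":1.5,"ty":-0.8,"tz":0,"turn":0,"fingers":1},
    {"tx":3,"ty":-1.6,"tz":0,"turn":0,"fingers":1},
    {"tx":4.5,"ty":-2.4,"tz":0,"turn":0,"fingers":1},
    {"tx":6,"ty":-3.3,"tz":0,"turn":0,"fingers":1},
    {"tx":7.5,"ty":-4.1,"tz":0,"turn":0,"fingers":1},
    {"tx":9,"ty":-4.9,"tz":0,"turn":0,"fingers":1},
    {"tx":10.5,"ty":-5.7,"tz":0,"turn":0,"fingers":1},
    {"tx":12,"ty":-6.6,"tz":0,"turn":0,"fingers":1},
    {"tx":13.5,"ty":-7.4,"tz":0,"turn":0,"fingers":1},
    {"tx":15.2,"ty":-8.3,"tz":0,"turn":0,"fingers":1}
  ]
}}

```text
time_s: 17.27
eef_pos: [520.0, -17.4, 52.5]
eef_rot: [-179.9, 0.4, 60.1]
ft_force: [-6.8, -13.2, 4.3]
finger_gap: 15.5
grip_force: 59.8
```

>>> {"fn": "drive_tool", "kwargs": {
  "deltas": [
    {"tx":0.8,"ty":-0.9,"tz":0,"turn":0,"fingers":1},
    {"tx":1.6,"ty":-1.6,"tz":0,"turn":0,"fingers":1},
    {"tx":2.4,"ty":-2.1,"tz":0,"turn":0,"fingers":1}
  ]
}}

```text
time_s: 17.52
eef_pos: [520.0, -14.1, 52.5]
eef_rot: [-180.0, 0.4, 60.1]
ft_force: [-4.7, -11.9, 3.3]
finger_gap: 15.4
grip_force: 59.6
```

```bash
python3 look.py 11;python3 - <<'E'
from m import *
cv2.imwrite("pics/sc11.png",read_camera("scene"));cv2.imwrite("pics/sd11.png",read_camera("side"))
E
```

```text
17.5167 [519.95 -14.14  52.54] [-179.98    0.37   60.1 ] [ -4.69 -11.95   3.3 ] [-1.82  0.74 -0.17]
0 6665656666666666666655999999999999999999999999999999999999995555433345
3 5666565666666666665334699999999999999999999999999999999999555543334666
6 6666566566666666533333459999999999999999999999999999999745544333566666
9 5665565665656653333333358999999999999999999999999999954554444466666666
12 6666566666#####3333333335999999999999999999855999985####44456666666666
15 6666666666#######333334665999999999999999845556964#######6666666666666
18 656666664##########2566666699999999999965555466###########666666666666
21 65666643#############566665899999999955555434#############466666666666
24 56664333################5665999999994555435################66666666666
27 6643333###################56599999995444####################6666666666
30 433333######################5699999933######################5666666665
33 333333#########################89964########################6666666666
36 3333333##########################5#########################46666666665
39 333333655########################5########################666666666666
42 33345666665#####################33#####################466666666666565
45 35565665566664#######################################56666666666665666
```

>>> {"fn": "drive_tool", "kwargs": {
  "deltas": [
    {"tx":1,"ty":-0.6,"tz":0,"turn":0,"fingers":1},
    {"tx":2,"ty":-1.2,"tz":0,"turn":0,"fingers":1},
    {"tx":3,"ty":-1.8,"tz":0,"turn":0,"fingers":1},
    {"tx":4,"ty":-2.4,"tz":0,"turn":0,"fingers":1},
    {"tx":5,"ty":-3,"tz":0,"turn":0,"fingers":1},
    {"tx":6,"ty":-3.6,"tz":0,"turn":0,"fingers":1},
    {"tx":7,"ty":-4.1,"tz":0,"turn":0,"fingers":1}
  ]
}}

```text
time_s: 18.25
eef_pos: [519.9, -5.7, 52.5]
eef_rot: [-180.0, 0.3, 60.1]
ft_force: [-5.4, -12.0, 2.6]
finger_gap: 15.1
grip_force: 59.5
```

```bash
python3 - <<'E'
from m import *
T=np.load("pics/T2.npy")
print(ray("wrist",328.5,56.5,24,T),ray("wrist",361.5,17,18,T))
g=cv2.cvtColor(cv2.imread("pics/w2.png"),6)
for v in range(48,66,2): print(v,g[v,310:345])
E
```

```text
[570.91 189.22  24.  ] [608.62 233.06  18.  ]
48 [142 144 145 143 108  68  82  82  82  82  81  80  82  82  82  81  79  83
  83  82  82  82  81  81  80  81  79  81  80  79  80  79  77  79  80]
50 [142 143 147 142 104  63  83  81  83  79  82  82  79  80  81  80  83  77
  80  81  79  78  81  79  78  81  79  79  80  79  80  81  78  79  81]
52 [144 144 148 140 100  76 101  99  97 104 109 110 109 110 109 108 108 115
 120 120 119 121 117 100  82  78  78  79  81  80  82  78  81  79  79]
54 [142 144 148 138  93  95 130 128 125 127 124 125 125 124 126 125 123 122
 122 125 122 123 104  81  92  86  80  81  81  80  80  79  79  77  79]
56 [146 145 148 135  94  95 128 125 127 125 126 124 127 124 123 125 125 124
 122 124 123 126  97  54  93  98  80  78  80  80  80  80  81  80  78]
58 [142 145 149 136  93  95 129 125 127 125 125 125 125 126 126 127 128 128
 125 124 125 126 119 115 107  85  79  82  80  79  82  80  81  81  82]
60 [144 145 148 136  91  58  72  72  72  73  75  73  71  71  60  49  51  60
  67  66  66  91 112  95  73  79  80  82  81  79  79  80  82  78  80]
62 [143 145 148 139  97  40  43  49  46  47  46  48  47  46  46  44  43  42
  41  53  60  53  62  78  81  81  81  79  80  81  79  79  80  78  78]
64 [142 145 147 137  91  56  77  74  76  75  76  77  77  76  75  75  78  76
  75  74  77  75  81  83  81  81  82  80  79  81  79  80  80  80  82]
```

>>> {"fn": "drive_tool", "kwargs": {
  "deltas": [
    {"tx":1,"ty":-0.6,"tz":0,"turn":0,"fingers":1},
    {"tx":2,"ty":-1.2,"tz":0,"turn":0,"fingers":1},
    {"tx":3,"ty":-1.8,"tz":0,"turn":0,"fingers":1},
    {"tx":4,"ty":-2.4,"tz":0,"turn":0,"fingers":1},
    {"tx":5,"ty":-3,"tz":0,"turn":0,"fingers":1},
    {"tx":6,"ty":-3.6,"tz":0,"turn":0,"fingers":1}
  ]
}}

```text
time_s: 18.75
eef_pos: [520.0, 1.4, 52.5]
eef_rot: [-180.0, 0.3, 60.1]
ft_force: [-4.4, -10.7, 2.0]
finger_gap: 15.5
grip_force: 59.5
```

>>> {"fn": "drive_tool", "kwargs": {
  "deltas": [
    {"tx":1,"ty":-0.5,"tz":0,"turn":0,"fingers":1},
    {"tx":2,"ty":-1,"tz":0,"turn":0,"fingers":1},
    {"tx":3,"ty":-1.6,"tz":0,"turn":0,"fingers":1},
    {"tx":4,"ty":-2.2,"tz":0,"turn":0,"fingers":1},
    {"tx":5,"ty":-2.8,"tz":0,"turn":0,"fingers":1},
    {"tx":6,"ty":-3.4,"tz":0,"turn":0,"fingers":1},
    {"tx":6.5,"ty":-3.7,"tz":0,"turn":0,"fingers":1}
  ]
}}

```text
time_s: 19.33
eef_pos: [520.1, 9.5, 52.4]
eef_rot: [-179.9, 0.3, 60.1]
ft_force: [-3.0, -8.0, 1.7]
finger_gap: 15.3
grip_force: 59.4
```

>>> {"fn": "drive_tool", "kwargs": {
  "deltas": [
    {"tx":0.5,"ty":-0.2,"tz":0,"turn":0,"fingers":1},
    {"tx":1,"ty":-0.4,"tz":0,"turn":0,"fingers":1},
    {"tx":1.5,"ty":-0.7,"tz":0,"turn":0,"fingers":1},
    {"tx":2,"ty":-1,"tz":0,"turn":0,"fingers":1}
  ]
}}

```text
time_s: 19.67
eef_pos: [520.2, 12.3, 52.3]
eef_rot: [-179.9, 0.2, 60.0]
ft_force: [-3.1, -6.0, 1.4]
finger_gap: 15.2
grip_force: 59.3
```

>>> {"fn": "drive_tool", "kwargs": {
  "deltas": [
    {"tx":0.5,"ty":-0.2,"tz":0,"turn":0,"fingers":1},
    {"tx":1,"ty":-0.5,"tz":0,"turn":0,"fingers":1},
    {"tx":1.5,"ty":-0.8,"tz":0,"turn":0,"fingers":1}
  ]
}}

```text
time_s: 19.92
eef_pos: [520.2, 14.1, 52.2]
eef_rot: [-179.9, 0.2, 60.1]
ft_force: [-3.7, -7.0, 1.9]
finger_gap: 15.1
grip_force: 59.3
```

```bash
python3 look.py 12;python3 - <<'E'
from m import *
cv2.imwrite("pics/sc12.png",read_camera("scene"));cv2.imwrite("pics/sd12.png",read_camera("side"))
E
```

```text
19.9167 [520.16  14.09  52.22] [-179.91    0.22   60.05] [-3.71 -7.01  1.91] [-0.96  0.53  0.01]
0 5555556566666656666665999999999999999999999999999999999999974544434565
3 6555655565656666666665799999999999999999999999999999999995445443566655
6 5565555655566666665666589999999999999999999999999999998555543356665556
9 5555656655656666666666659999999999999999999999999999745454345665565666
12 5656655666####56666666655999999999999999999646999954####35666666666642
15 665555565#######566666666599999999999999955555885#######66666665653222
18 655565565##########5666665899999999999845555555##########6666665322222
21 56555656#############566665999999999645554465#############666532222222
24 5565565################5666599999999455456#################43332222222
27 5565665###################56699999994465###################33322222235
30 556556######################5899999634######################2322223555
33 555565########################579854########################2322465665
36 5666565#########################45#########################22356566555
39 655555654#######################44#######################2236565565566
42 55565566654#####################33#####################224566565565666
45 5656655555665########################################22566665665656565
```

>>> {"fn": "drive_tool", "kwargs": {
  "deltas": [
    {"tx":0.5,"ty":-0.3,"tz":0,"turn":0,"fingers":1},
    {"tx":1,"ty":-0.5,"tz":0,"turn":0,"fingers":1},
    {"tx":1.5,"ty":-0.8,"tz":0,"turn":0,"fingers":1}
  ]
}}

```text
time_s: 20.32
eef_pos: [520.0, 14.7, 52.4]
eef_rot: [-179.9, 0.3, 60.1]
ft_force: [-5.3, -12.2, 4.0]
finger_gap: 15.5
grip_force: 59.6
```

Fy jumped with no further travel, so the sled is on the stop. I'll back the stick off and lift to the earlier vantage point to measure.

>>> {"fn": "drive_tool", "kwargs": {
  "deltas": [
    {"tx":0,"ty":0,"tz":0,"turn":0,"fingers":1},
    {"tx":0,"ty":0,"tz":0,"turn":0,"fingers":1},
    {"tx":-3,"ty":0,"tz":0,"turn":0,"fingers":1},
    {"tx":-10,"ty":0,"tz":0,"turn":0,"fingers":1},
    {"tx":-20,"ty":0,"tz":0,"turn":0,"fingers":1},
    {"tx":-25,"ty":0,"tz":-10,"turn":0,"fingers":1},
    {"tx":-25,"ty":0,"tz":-45,"turn":0,"fingers":1},
    {"tx":-25,"ty":0,"tz":-80,"turn":0,"fingers":1},
    {"tx":-15,"ty":-15,"tz":-115,"turn":-6,"fingers":1},
    {"tx":-5,"ty":-25,"tz":-150,"turn":-12,"fingers":1},
    {"tx":5,"ty":-35,"tz":-185,"turn":-18,"fingers":1},
    {"tx":10,"ty":-45,"tz":-220,"turn":-24,"fingers":1},
    {"tx":15,"ty":-56,"tz":-247,"turn":-30,"fingers":1},
    {"tx":15,"ty":-56,"tz":-247,"turn":-30,"fingers":1},
    {"tx":15,"ty":-56,"tz":-247,"turn":-30,"fingers":1},
    {"tx":15,"ty":-56,"tz":-247,"turn":-30,"fingers":1}
  ]
}}

```text
time_s: 21.65
eef_pos: [480.0, 57.8, 298.8]
eef_rot: [-180.0, 0.0, 89.9]
ft_force: [-0.0, -0.6, -2.3]
finger_gap: 15.6
grip_force: 59.2
```

```bash
python3 - <<'E'
from m import *
s,im,T=wrist();np.save("pics/T13.npy",T);cv2.imwrite("pics/w13.png",im)
print(s["time_s"],s["eef_pos"],s["eef_rot"],s["ft_force"])
g=cv2.cvtColor(im,6)
u=lambda p:[round(float(x),1) for x in p]
c=camera_info("wrist")
def pw(p):
    q=T[:3,:3].T@(np.array(p)-T[:3,3]);return q[0]/q[2]*c["fx"]+c["cx"],q[1]/q[2]*c["fy"]+c["cy"]
for p in[(574.9,111,26),(645,111,26),(574.9,231,26),(645,231,26),(575,189.5,26)]: print(p,u(pw(p)))
for v in range(4,150,4): print(v,''.join(chr(48+min(9,g[v,x]//17)) for x in range(284,424,1)))
E
```

```text
21.65 [480.04  57.77 298.79] [-179.95    0.02   89.93] [-0.02 -0.62 -2.34]
(574.9, 111, 26) [327.2, 120.9]
(645, 111, 26) [380.7, 120.8]
(574.9, 231, 26) [335.0, 16.1]
(645, 231, 26) [394.5, 16.0]
(575, 189.5, 26) [332.2, 54.9]
4 54444444454444444444444444444444444433333333332101101000010100145565410010011011010111110110010101111111245665533444344444444444444444444444
8 44555544445444444444444444444444444433333332110100111111011012343333211110010100101001101111110011010111222222222346888887887544444444444444
12 44454454334444443454444444444444444444322222222222222222222222222222222222233333333322222222222222222222222233333358888877887787778888877888
16 54334444444444444344444444444444444444444442222222222222222222222222222223456665554222222222222222222222343333333478888888877888788887778887
20 44444444444444444443344444444444444444444444444444444435899746666666789999999999999999999999999999735666666689733688888878778888888887788876
24 44444444444444444444433445444444444444444444444444443479999756666666899999999999999999999999999998546666666788535788888888778888888877788874
28 4444444
[... 3766 characters left out ...]
444444444444444444444444444444444444444444444444444444444444444444444443333335788778787788888888888875444444444444444447
136 22222222222222222344444444444444444444444444444444444444444444444444444444444444444444444433333336887777777788888888888864444444444444444468
140 22222222222222222344444444444444444444444444444222222222222222222222222222222234444444444433333357877778877888888888888744444444444444444479
144 22222222222222222233332332222222222233333322222222222222222222222222222222222222223334444433333368777777778888888888888644444444444444444799
148 22222222222222222222222222222222222222222222222222222222222222222222222222222222222222222222322368777877887888888888886444444444444444446899
```

Numerically, the roller sits at row 55 inside the sled's side notch, with its end where it was unpressed. The sled's front meets the button and its edge lies along the fence, so it is home. Next I return the stick to the tray.

>>> {"fn": "drive_tool", "kwargs": {
  "deltas": [
    {"tx":-30,"ty":-2,"tz":0,"turn":6,"fingers":1},
    {"tx":-65,"ty":-4,"tz":0,"turn":12,"fingers":1},
    {"tx":-100,"ty":-6,"tz":0,"turn":18,"fingers":1},
    {"tx":-135,"ty":-8,"tz":0,"turn":24,"fingers":1},
    {"tx":-170,"ty":-10,"tz":0,"turn":30,"fingers":1},
    {"tx":-205,"ty":-12,"tz":10,"turn":36,"fingers":1},
    {"tx":-240,"ty":-14,"tz":20,"turn":42,"fingers":1},
    {"tx":-275,"ty":-16,"tz":40,"turn":48,"fingers":1},
    {"tx":-310,"ty":-18,"tz":60,"turn":54,"fingers":1},
    {"tx":-345,"ty":-20,"tz":80,"turn":60,"fingers":1},
    {"tx":-375,"ty":-22,"tz":100,"turn":66,"fingers":1},
    {"tx":-400,"ty":-24.5,"tz":120,"turn":71,"fingers":1},
    {"tx":-408,"ty":-24.5,"tz":140,"turn":71,"fingers":1},
    {"tx":-408,"ty":-24.5,"tz":170,"turn":71,"fingers":1},
    {"tx":-408,"ty":-24.5,"tz":200,"turn":71,"fingers":1},
    {"tx":-408,"ty":-24.5,"tz":225,"turn":71,"fingers":1},
    {"tx":-408,"ty":-24.5,"tz":240,"turn":71,"fingers":1},
    {"tx":-408,"ty":-24.5,"tz":248,"turn":71,"fingers":1},
    {"tx":-408,"ty":-24.5,"tz":251,"turn":71,"fingers":1},
    {"tx":-408,"ty":-24.5,"tz":251,"turn":71,"fingers":1}
  ]
}}

```text
time_s: 23.37
eef_pos: [455.6, -349.8, 47.1]
eef_rot: [-179.9, 0.1, 19.0]
ft_force: [-0.2, 0.4, -0.2]
finger_gap: 15.4
grip_force: 59.0
```

>>> {"fn": "drive_tool", "kwargs": {
  "deltas": [
    {"tx":0,"ty":0,"tz":1.5,"turn":0,"fingers":1},
    {"tx":0,"ty":0,"tz":3,"turn":0,"fingers":1},
    {"tx":0,"ty":0,"tz":4,"turn":0,"fingers":1},
    {"tx":0,"ty":0,"tz":4,"turn":0,"fingers":1}
  ]
}}

```text
time_s: 23.7
eef_pos: [456.5, -350.1, 45.0]
eef_rot: [179.9, -0.0, 19.0]
ft_force: [0.9, 0.2, -1.2]
finger_gap: 15.0
grip_force: 59.0
```

>>> {"fn": "drive_tool", "kwargs": {
  "deltas": [
    {"tx":0,"ty":0,"tz":0.5,"turn":0,"fingers":1},
    {"tx":0,"ty":0,"tz":0.5,"turn":0,"fingers":1},
    {"tx":0,"ty":0,"tz":0.5,"turn":0,"fingers":1}
  ]
}}

```text
time_s: 23.95
eef_pos: [456.3, -350.0, 44.1]
eef_rot: [180.0, -0.0, 19.0]
ft_force: [0.6, 1.3, -1.1]
finger_gap: 15.4
grip_force: 59.0
```

>>> {"fn": "drive_tool", "kwargs": {
  "deltas": [
    {"tx":0,"ty":0,"tz":0.5,"turn":0,"fingers":1},
    {"tx":0,"ty":0,"tz":0.5,"turn":0,"fingers":0.6},
    {"tx":0,"ty":0,"tz":0.5,"turn":0,"fingers":0.4},
    {"tx":0,"ty":0,"tz":0.5,"turn":0,"fingers":0.2},
    {"tx":0,"ty":0,"tz":0.5,"turn":0,"fingers":0},
    {"tx":0,"ty":0,"tz":0.5,"turn":0,"fingers":0},
    {"tx":0,"ty":0,"tz":0.5,"turn":0,"fingers":0},
    {"tx":0,"ty":0,"tz":0.5,"turn":0,"fingers":0},
    {"tx":0,"ty":0,"tz":0.5,"turn":0,"fingers":0},
    {"tx":0,"ty":0,"tz":0.5,"turn":0,"fingers":0},
    {"tx":0,"ty":0,"tz":-30,"turn":0,"fingers":0},
    {"tx":0,"ty":0,"tz":-65,"turn":0,"fingers":0},
    {"tx":0,"ty":0,"tz":-100,"turn":0,"fingers":0},
    {"tx":0,"ty":0,"tz":-140,"turn":0,"fingers":0},
    {"tx":0,"ty":0,"tz":-180,"turn":0,"fingers":0},
    {"tx":0,"ty":0,"tz":-206,"turn":4,"fingers":0},
    {"tx":0,"ty":0,"tz":-206,"turn":4,"fingers":0},
    {"tx":0,"ty":0,"tz":-206,"turn":4,"fingers":0}
  ]
}}

```text
time_s: 25.45
eef_pos: [456.8, -350.4, 251.8]
eef_rot: [179.8, -0.1, 15.0]
ft_force: [0.3, -0.3, 0.3]
finger_gap: 85.5
grip_force: 0.0
```

```bash
python3 - <<'E'
from m import *
s,im,T=wrist()
print(s["time_s"],s["eef_pos"],s["eef_rot"],s["finger_gap"],s["ft_force"])
for i in(im,cv2.imread("pics/w1.png")):
    h=cv2.cvtColor(i,cv2.COLOR_BGR2HSV);m=cv2.inRange(h,(4,80,20),(22,255,255))
    print([ (cv2.boundingRect(x),cv2.minAreaRect(x),cv2.contourArea(x)) for x in cv2.findContours(m,0,2)[0] if cv2.contourArea(x)>60])
for n in("scene","side"):
    a=read_camera(n);o=cv2.imread("pics/"+{"scene":"sc12","side":"sd12"}[n]+".png") 
    cv2.imwrite(f"pics/{n}_end.png",a)
    a0=cv2.imread(f"pics/{n}0.png")
    d=cv2.absdiff(a,a0).max(2)
    # sled region compare to moment of pushing; stick compare to start
    r=(slice(130,225),slice(290,350)) if n=="scene" else (slice(215,275),slice(180,260))
    print(n,"sled diff vs pushed>40:",(cv2.absdiff(a,o).max(2)[r]>40).sum(),"of",d[r].size)
E
```

```text
25.45 [ 456.81 -350.44  251.76] [179.78  -0.13  15.02] 85.48040815779869 [ 0.27 -0.26  0.27]
[((225, 62, 45, 153), ((252.97813415527344, 138.75193786621094), (151.14805603027344, 44.18129348754883), 84.95755004882812), 3045.0)]
[((219, 64, 45, 153), ((241.0, 140.0), (152.0, 44.0), 90.0), 3035.0)]
scene sled diff vs pushed>40: 0 of 5700
side sled diff vs pushed>40: 3 of 4800
```

```bash
python3 -c "
from workcell import sign_off
print(sign_off())"
```

```text
the job is handed in; nothing more can be done
None
```

The job is handed in at about 25 s, but the verdict wasn't shown: by camera and force readings the sled is home on the stop, flush on the fence with the plunger in its notch, and the stick lies back in its tray.

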